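# Release and remove the blown fuse carrier

## Task

The fuse carrier with the red cap in the sloped power console has blown. Push it in until its catch lets go and it springs out, then draw it out of its bay and stand it upright, on its foot, inside the grey tray and let go of it. Leave the two blue carriers latched in their bays, and the tin and the screwdriver where they are.

Things in the scene. Friction and masses are not known exactly. Their poses are not given: they have to be found in the camera images.
- red_mid (a point): Blown fuse carrier: black block 40 x 36 mm with a red cap 44 (x) x 40 (y) mm on top; 85 mm long, the cap being the top 30 mm; about 0.24 kg. Point: its centre, 42.5 mm from foot and cap top. z axis: foot to cap; in its bay its axes match the panel's. It may be in any of the three bays. Latched, its cap stands 3 mm proud of the panel. It rests loose on the bay's ejector.
- blue_a_mid (a point): Centre of a healthy carrier, same make and size as the red one but with a blue cap, latched in another bay. Pressing it in by 5 mm would release it too.
- blue_b_mid (a point): Centre of the other healthy, blue-capped carrier, latched in the remaining bay.
- panel: Sloped grey panel, 150 (up the slope) x 300 mm, of the fixed white power console. Origin: middle of its surface, 170 mm above the bench. z: square out of it, up and towards the robot, 28 degrees from vertical; y: level, along the row of bays; x: up the slope. Bay centres at y = -88, 0, +88 mm, x = 0. Each bay is a straight pocket along z with 1.5 mm play per side of the cap.
- console: White power console under the panel, 187 deep x 303 wide x 205 mm high, fixed to the bench. Origin: on the bench, straight below the panel's origin; x away from the robot. The panel runs from 135 mm high in front to 205 mm; a flat top follows behind it. It has a guard rail: see rail_mid.
- rail_mid (a point): Middle of the yellow guard rail, a level bar 12 mm thick along the panel's y, 284 mm long, on a post at each end rising from the console's rear. It lies at x = 61, z = 120 mm of the panel's frame, about 135 mm straight above the caps: it bars a gripper pointing straight down; one pointing square at the panel clears it.
- ejector0 (a joint): Spring ejector behind the bay at panel y = -88 mm (m, positive out). 0: latched. Pushing the carrier's cap in by 4 to 5 mm (-0.005; hard stop at -0.008; 7 to 11 N) frees the catch; as the push is withdrawn it raises the carrier, in under a second, to 0.026: the cap then stands 29 mm proud, can be pinched by its sides and drawn out, and the foot clears the panel 56 mm further on.
- ejector1 (a joint): The same for the middle bay, panel y = 0.
- ejector2 (a joint): The same for the bay at panel y = +88 mm.
- tray: Grey open tray fixed on the bench, 180 (x) x 160 (y) mm outside, rim 30 mm above the bench, walls and floor 4 mm thick. Origin: centre of its underside, on the bench.
- tin_mid (a point): Centre of a closed tin can, 68 mm across and 75 mm high, standing loose on the bench beyond the tray.
- driver: A loose screwdriver lying on the bench to the left of the console. Origin: on the bench under it.
Things that resemble listed ones, but are neither listed nor needed, are in the scene too. What is shaped like the part that bears red_mid but pink or white is not meant.

How it is judged:
On the way, in this order (a step that is already met when the one before it is completed fails the run):
1. the red carrier is pushed inward, by at least 3 mm (z of red_mid in the frame of panel below -0.0425 m).
2. the red carrier has sprung out so that its cap stands at least 25 mm proud of the panel (z of red_mid in the frame of panel between -0.0175 and 0 m), for 0.1 s.
At the end, for the whole second after the job is handed in: The red carrier stands upright (within 0.1 rad) and at rest on the tray's floor, inside its walls, released; both blue carriers are still latched in their bays (caps under 12 mm proud) (x of red_mid in the frame of tray between -0.086 and 0.086 m and y of red_mid in the frame of tray between -0.076 and 0.076 m and z of red_mid in the frame of tray between 0.04 and 0.052 m and angle between red_mid's own z axis and vertical below 0.1 rad and linear speed of red below 0.02 m/s and z of each of blue_a_mid, blue_b_mid in the frame of panel below -0.03 m); the robot touches nothing.
It fails at once if a blue carrier has left its latched place by more than 14 mm (distance of any of blue_a_mid, blue_b_mid from where it was at the start of the episode above 0.014 m).
It fails at once if the tin or the screwdriver is pushed more than 30 mm away (distance of any of tin_mid, driver from where it was at the start of the episode above 0.03 m).
It also fails if it takes over 69 s, if anything falls off the work surface, if the arm or the gripper's body presses on something with over 40 N, if the wrist force passes 120 N, or if a joint passes its speed limit or range.

## Robot

A 6-joint arm with a two-finger parallel gripper is mounted at the origin on the work surface. World frame = base frame: x ahead of the robot, y to its left, z up, the work surface at z = 0. Lengths are in m, angles in rad, forces in N, time in s.
With the tool pointing down it reaches from about 0.35 to 0.775 m from the base axis. Payload 7.3 kg.
Tool frame: the origin (TCP) lies at the centre of the arm's flange, where the gripper is bolted on; the fingertips stand 178 mm ahead of it and the grasp point (between the pads) lies 159 mm ahead of it; z points along the fingers, y is the line along which they close (so a half turn about z gives the same grasp; the last joint's range is limited). The gripper opens to 92 mm and grips with 3 to 60 N. Pads are 19 mm wide; open, the fingers measure 130 mm over their backs; the gripper's body (75 mm by 190 mm) begins 47 mm behind the grasp point.
Start: joints at [1.153, 0.342, 1.524, -0, 1.275, -0.146], TCP at [0.141, 0.506, 0.405] pointing down, gripper open.
Joint ranges: [-2.53, 2.53], [-0.77, 2.02], [0.04, 2.7], [-1, 4.14], [0.28, 2.66], [-3.11, 3.11]. Speed limits (rad/s): [2.57, 2.57, 3.14, 3.14, 3.14, 3.14].

## Interface

Orientations are given as [roll, pitch, yaw] about the fixed x, y, z axes, in that order (R = Rz(yaw) Ry(pitch) Rx(roll)).
In Python, from cell import telemetry, vision, ticket gives the robot as it stands.
- The arm moves only by the shell command python3 -m crank 'ROWS' [FORCE]. ROWS is JSON, a list of rows, each a list of 5 numbers: the gripper command: -1 is shut, 1 is fully open, values between are in proportion, then the shift along the tool's x, y, z in mm, then the turn about the tool's z in rad. In form: [[fingers, dx, dy, dz, roll], ...]. A call has 1 to 12 rows; each row is the pose to reach, as a shift and turn from the pose commanded when the call began, along the tool's axes at that moment; what a row does not reach only later rows make up. A row lasts 1/12 s, in which the tool goes at most 41.7 mm and 7.16 degrees, less where a joint would pass 70% of its speed; a pose out of reach is approached as far as the arm can. A call with a gripper value outside its range is refused whole. The fingers move at their own pace and stop on an object; FORCE is the grip in N (left out, the last holds). Time passes only in rows, so rows that repeat a pose let the fingers close. It gives the time, the measured TCP pose, the force, the opening and the grip force at its end, in the units of the state.
- telemetry.observe(): the state, without advancing time (a new reading comes with each control period).
- vision.read_camera(name): name is "scene" or "side" or "wrist"; returns (picture, depth): 384x512x3 uint8, red, green, blue; 384x512 float32, m along the optical axis (not along the pixel's ray), 0 where there is no reading.
- vision.get_calibration(name): a dict with "camera_matrix" (3x3 intrinsics, pixels), "rvec" (rotation vector, rad) and "tvec" (3), from world to camera coordinates, as OpenCV has them. Camera axes: x right, y down, z forward; pixel columns grow to the right and rows downward; lengths in m; the calibration is good to about 2 mm. A picture is of the moment at which its call begins: read the wrist's pose just before it. get_calibration takes no time and is no camera call; for the wrist camera it gives the pose at the moment of the call.
- ticket.hand_in(): hands the job in; it is judged then, once.
The state is a dict: "time": time; "qpos": joint angles; "qvel": joint speeds; "joint_efforts": joint torques, N m; "tool_pos": TCP position; "tool_rot": TCP orientation; "contact_force": force on the tool from outside, world axes, zero at the start; "torque": the same for the moment, N m; "opening": finger opening in m; "grip_force": force on a finger pad.
Only numpy, scipy, OpenCV 4.12 (cv2) and the standard library are available. Lean on these libraries where they do the work, as an engineer would, in place of code of your own. Each camera call takes 0.05 s, during which the arm holds its last target. There are 200 camera calls.

## Working session

There is one attempt and no reset: what is moved stays moved. The work goes in short steps, Python scripts to look and compute and a shell command to move; the robot and the scene stay as the last step left them, time stands still between calls to the robot, and variables do not carry over. Pictures are saved under pics/ and viewed, at most 10 in all, crops included, and the job is handed in when it is done.

```bash
mkdir -p pics; ls
cat > h.py <<'E'
import numpy as np, cv2
from cell import telemetry, vision, ticket
from scipy.spatial.transform import Rotation as R
def cal(n):
    c=vision.get_calibration(n); K=np.array(c["camera_matrix"]); Rm=cv2.Rodrigues(np.array(c["rvec"],float))[0]; t=np.array(c["tvec"],float).ravel()
    return K,Rm,t
def pts(n,d,uv,c=None):
    K,Rm,t=c or cal(n); out=[]
    for u,v in uv:
        z=d[int(v),int(u)]; p=np.linalg.inv(K)@[u,v,1]*z; out.append(Rm.T@(p-t))
    return np.array(out)
def cloud(n,d,c=None):
    K,Rm,t=c or cal(n); v,u=np.mgrid[:384,:512]; p=np.stack([u,v,np.ones_like(u)],-1)@np.linalg.inv(K).T*d[...,None]
    return (p-t)@Rm
def pose():
    s=telemetry.observe(); return np.array(s["tool_pos"]),R.from_euler('xyz',s["tool_rot"]).as_matrix()
E
python3 - <<'E'
from h import *
for n in("scene","side"):
    p,d=vision.read_camera(n); cv2.imwrite(f"pics/{n}.png",p[...,::-1]); np.savez(f"{n}.npz",p=p,d=d)
    K,Rm,t=cal(n); print(n,-Rm.T@t,Rm[2])
print(telemetry.observe())
E
```

```text
pics
scene [ 0.89815225 -0.35858205  1.0157363 ] [-0.31822145  0.37867869 -0.86910158]
side [0.35929856 1.20889734 1.14786706] [ 0.16062953 -0.77168671 -0.61538425]
{'time': 0.1, 'qpos': array([ 1.15299050e+00,  3.42631509e-01,  1.52491815e+00, -4.25846950e-06,
        1.27539492e+00, -1.45986298e-01]), 'qvel': array([ 3.51574131e-04, -3.07423665e-03, -2.26688778e-03, -6.29343820e-05,
        2.15123928e-04,  5.25069661e-04]), 'joint_efforts': array([ 1.04322946e-03, -4.32001054e+01, -2.44695783e+01,  7.18528870e-02,
        5.25292335e-02, -9.57681959e-05]), 'tool_pos': array([0.14087642, 0.5056188 , 0.40412664]), 'tool_rot': array([-3.14025452e+00, -1.92633177e-04,  2.86977424e+00]), 'contact_force': array([ 0.2718919 , -0.26680779,  1.07397179]), 'torque': array([ 0.03053305, -0.04233182,  0.01550444]), 'grip_force': 0.0, 'opening': 0.09171954868774203}
```

View pics/scene.png

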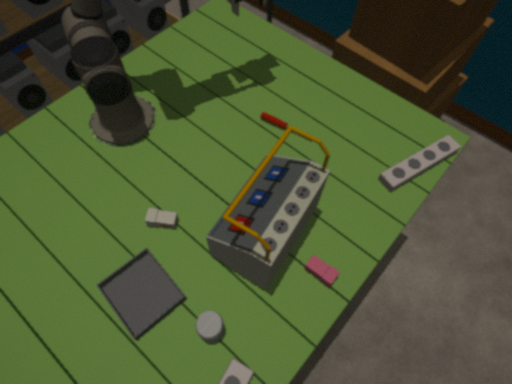

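View pics/side.png

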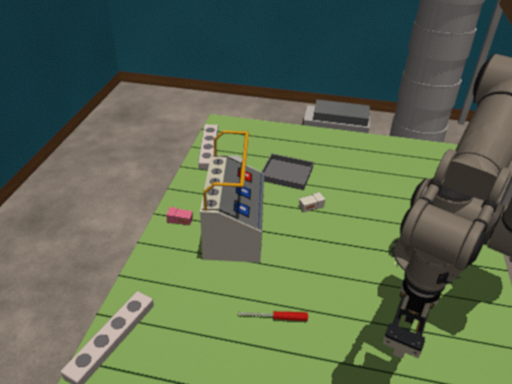

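The scene view shows the red cap in the console at (240,223), with the blue caps at (258,197) and (275,174). The tray is at (142,292) and the tin at (210,325). The side view shows the red cap at (246,176) and the blue caps at (243,192) and (242,210).

These could be mistaken for the red carrier (scene pixels):
- the pink block at (322,270)
- the white block at (161,218)
- the red screwdriver handle at (274,121)

My choice is the red cap at (240,223), in the row of bays.

Run:
```python
from h import *
for n in("scene","side"):
    z=np.load(n+".npz"); p,d=z["p"],z["d"]; X=cloud(n,d); h=cv2.cvtColor(p,cv2.COLOR_RGB2HSV)
    H,S,V=h[...,0].astype(int),h[...,1].astype(int),h[...,2].astype(int); 
    w=(X[...,0]>.3)&(X[...,0]<.95)&(d>0)
    ms={"red":((H<6)|(H>174))&(S>180)&(V>80),"blue":(H>105)&(H<125)&(S>150)&(V>60)&w&(X[...,2]>.1),"yel":(H>17)&(H<28)&(S>200)&(V>120)&(X[...,2]>.25)}
    for k,m in ms.items():
        N,L,st,c=cv2.connectedComponentsWithStats((m&w).astype(np.uint8))
        for i in range(1,N):
            if st[i,4]>25: q=X[L==i]; print(n,k,c[i].round(),st[i,4],np.median(q,0).round(4),q.min(0).round(3),q.max(0).round(3))
    # panel plane
    q=X[w&(X[...,2]>.14)&(X[...,2]<.2)&(S<60)]
    best=None;rng=np.random.default_rng(0)
    for _ in range(800):
        a=q[rng.choice(len(q),3,False)]; nn=np.cross(a[1]-a[0],a[2]-a[0]); L=np.linalg.norm(nn)
        if L<1e-5: continue
        nn/=L; nn*=np.sign(nn[2])
        if abs(nn[2]-.883)>.05: continue
        k=abs((q-a[0])@nn)<.003
        if best is None or k.sum()>best.sum(): best=k
    g=q[best]; c=g.mean(0); nn=np.linalg.svd(g-c,full_matrices=False)[2][2]; nn*=np.sign(nn[2]); print(n,"panel",len(g),c,nn,np.degrees(np.arccos(nn[2])), "yaw",np.degrees(np.arctan2(-nn[1],-nn[0])))
    # tray
    t=(X[...,2]>.015)&(X[...,2]<.036)&(V<110)&(S<70)&w&(X[...,1]<-.1)
    N,L,st,cc=cv2.connectedComponentsWithStats(t.astype(np.uint8)); 
    if N>1:
        i=1+st[1:,4].argmax(); q=X[L==i]; print("tray",cc[i],len(q),cv2.minAreaRect(q[:,:2].astype(np.float32)))
z=np.load("scene.npz"); p=z["p"][120:290,190:340]; cv2.imwrite("pics/crop.png",cv2.resize(p[...,::-1],None,fx=4,fy=3.5,interpolation=cv2.INTER_CUBIC))
```

```text
scene red [273. 120.] 53 [0.4078 0.3344 0.0231] [0.364 0.323 0.014] [0.452 0.344 0.027]
scene red [241. 219.] 38 [ 0.6226 -0.0689  0.1694] [ 0.609 -0.075  0.161] [ 0.636 -0.063  0.177]
scene blue [273. 173.] 70 [0.5949 0.0843 0.169 ] [0.58  0.072 0.161] [0.61  0.111 0.178]
scene blue [256. 197.] 78 [ 0.6082 -0.0019  0.169 ] [ 0.594 -0.015  0.16 ] [0.625 0.024 0.177]
scene yel [261. 177.] 540 [ 0.6248 -0.02    0.3094] [ 0.589 -0.138  0.306] [0.716 0.16  0.314]
scene panel 2691 [ 0.62846239 -0.00424138  0.17506395] [-0.46019713 -0.07591008  0.88456558] 27.80189176122623 yaw 9.36666466587429
tray [140.83546618 294.48446069] 547 ((0.516963005065918, -0.35112956166267395), (0.15771794319152832, 0.17981943488121033), 83.16398620605469)
side red [248. 177.] 28 [ 0.6158 -0.0785  0.1648] [ 0.609 -0.11   0.156] [ 0.629 -0.063  0.17 ]
side red [290. 316.] 247 [0.4004 0.3454 0.0228] [0.354 0.327 0.01 ] [0.447 0.358 0.031]
side blue [244. 192.] 59 [0.6089 0.0148 0.1693] [ 0.594 -0.02   0.158] [0.636 0.031 0.184]
side blue [242. 209.] 82 [0.5981 0.1002 0.171 ] [0.58  0.066 0.157] [0.621 0.118 0.184]
side yel [236. 161.] 257 [0.6218 0.0514 0.309 ] [ 0.588 -0.133  0.277] [0.736 0.17  0.314]
side panel 1397 [0.61575848 0.03079916 0.17106402] [-0.45548854 -0.07586794  0.88700296] 27.500977444812452 yaw 9.45659209659516
tray [287.63231198 170.31476323] 359 ((0.5159761905670166, -0.34906497597694397), (0.17383983731269836, 0.17950505018234253), 83.34400939941406)
```

View pics/crop.png

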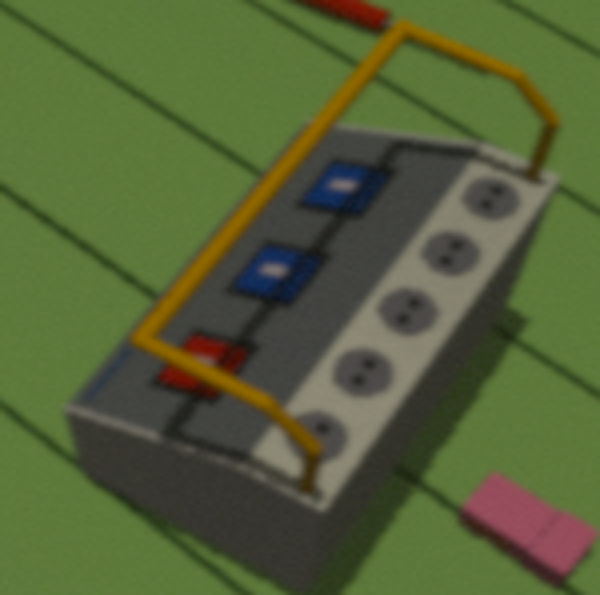

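The close crop confirms the choice. The red cap is in the lowest bay, panel y = -88, at about (0.622,-0.077,0.17), and the yellow rail passes right over it. The panel yaw is about 9.4°. The rows contain no tilt command, so I'll find out what the arm does at the edge of its reach, high up and clear of everything.

```bash
python3 -m crank '[[1,0,0,-40,0],[1,0,0,-80,0],[1,0,0,-120,0],[1,0,0,-160,0],[1,0,0,-200,0],[1,0,0,-240,0],[1,0,0,-280,0],[1,0,0,-320,0],[1,0,0,-360,0],[1,0,0,-400,0],[1,0,0,-440,0],[1,0,0,-480,0]]'; python3 -c "
from h import *
s=telemetry.observe();print(s['qpos'].round(3),s['tool_pos'],s['tool_rot'])"; python3 -m crank --help | head -30
```

```text
time: 1.1
tool_pos: [0.1332, 0.4642, 0.8239]
tool_rot: [-3.078, -0.018, 2.87]
contact_force: [-42.6, -102.8, 0.3]
opening: 0.0921
grip_force: 0.0
[ 1.13   0.513  0.036  0.014  2.658 -0.157] [0.13324808 0.46424218 0.82391917] [-3.07834341 -0.01758853  2.8699334 ]invalid input: not JSON, or not a number
```

```bash
python3 -m crank '[[1,0,0,0,0],[1,0,0,0,0]]'; python3 -m crank '[[1,0,0,10,0],[1,0,0,20,0],[1,0,0,40,0],[1,0,0,60,0],[1,0,0,80,0],[1,0,0,100,0],[1,0,0,100,0]]';  python3 -c "
from h import *
s=telemetry.observe();print(s['qpos'].round(3),s['tool_pos'],s['tool_rot'],s['contact_force'])"
```

```text
time: 1.27
tool_pos: [0.1298, 0.4559, 0.831]
tool_rot: [-3.094, -0.015, 2.869]
contact_force: [-0.1, 0.1, 0.2]
opening: 0.0915
grip_force: 0.0
time: 1.85
tool_pos: [0.1272, 0.4529, 0.7264]
tool_rot: [-3.083, -0.017, 2.87]
contact_force: [0.3, 0.5, -1.3]
opening: 0.092
grip_force: 0.0
[ 1.132  0.242  0.798  0.008  2.162 -0.163] [0.12722608 0.45290059 0.72636852] [-3.08307299 -0.01659262  2.86953053] [ 0.25414349  0.45979271 -1.31153639]
```

The tilt persists because each command starts from the pose the arm reached. That means pulling against a limit in the right direction can set the tilt. I want the tool pulled outward at full stretch, with azimuth about 9° and well above the rail.

```bash
cat >> h.py <<'E'
PY=np.radians(9.4); n28=np.radians(28)
def st():
    s=telemetry.observe(); p,M=pose(); z=M[:,2]
    print('t',round(s['time'],2),'q',np.round(s['qpos'],3),'p',p.round(4),'tilt',np.degrees(np.arccos(-z[2])).round(2),'az',np.degrees(np.arctan2(z[1],z[0])).round(1),'ydir',np.degrees(np.arctan2(M[1,1],M[0,1])).round(1),'F',np.round(s['contact_force'],1),'op',round(s['opening'],4),'g',round(s['grip_force'],1)); return p,M
def go(P):
    p,M=pose(); print('d tool mm',((np.array(P)-p)@M*1000).round(1)); return (np.array(P)-p)@M*1000
E
python3 -m crank '[[1,-36,-14,2,-0.06],[1,-72,-28,4,-0.12],[1,-108,-42,6,-0.18],[1,-144,-56,8,-0.24],[1,-180,-70,10,-0.3],[1,-216,-84,12,-0.36],[1,-252,-98,14,-0.42],[1,-288,-112,16,-0.436],[1,-324,-126,18,-0.436],[1,-360,-140,20,-0.436],[1,-390,-152,20,-0.436],[1,-390,-152,20,-0.436]]'
python3 -c "
from h import *
st();go([.6,.1,.7])"
```

```text
time: 2.85
tool_pos: [0.4664, 0.1974, 0.7106]
tool_rot: [-3.102, -0.037, -2.984]
contact_force: [-0.1, -0.0, -0.1]
opening: 0.0916
grip_force: 0.0
t 2.85 q [ 0.259  0.308  0.752 -0.042  2.122 -1.491] p [0.4664 0.1974 0.7106] tilt 3.1 az -124.0 ydir 99.1 F [-0.1 -0.  -0.1] op 0.0916 g 0.0
d tool mm [-116.9 -116.8   10.9]
```

```bash
python3 -m crank '[[1,-30,-12,4,0],[1,-60,-24,8,0],[1,-90,-36,12,0],[1,-120,-48,16,0],[1,-140,-48,16,0],[1,-160,-48,16,0],[1,-175,-48,16,0],[1,-190,-48,16,0],[1,-200,-48,16,0],[1,-200,-48,16,0]]'
python3 -c "
from h import *
st()"
python3 -m crank '[[1,-10,0,0,0],[1,-20,0,0,0],[1,-30,0,0,0],[1,-40,0,0,0],[1,-50,0,0,0],[1,-60,0,0,0],[1,-60,0,0,0],[1,-60,0,0,0]]'
python3 -c "
from h import *
st()"
```

```text
time: 3.68
tool_pos: [0.6401, 0.1779, 0.6714]
tool_rot: [-3.105, -0.012, -2.977]
contact_force: [-0.1, -0.1, 0.1]
opening: 0.092
grip_force: 0.0
t 3.68 q [ 0.163  0.776  0.036 -0.051  2.34  -1.607] p [0.6401 0.1779 0.6714] tilt 2.19 az -98.5 ydir 99.5 F [-0.1 -0.1  0.1] op 0.092 g 0.0
time: 4.35
tool_pos: [0.6668, 0.1784, 0.6446]
tool_rot: [-3.107, 0.01, -2.977]
contact_force: [0.1, -0.0, 0.3]
opening: 0.0916
grip_force: 0.0
t 4.35 q [ 0.158  0.816  0.036 -0.045  2.279 -1.608] p [0.6668 0.1784 0.6446] tilt 2.05 az -64.4 ydir 99.4 F [ 0.1 -0.   0.3] op 0.0916 g 0.0
```

```bash
python3 -m crank '[[1,-25,0,-20,0],[1,-50,0,-40,0],[1,-75,0,-60,0],[1,-100,0,-80,0],[1,-125,0,-100,0],[1,-150,0,-120,0],[1,-175,0,-140,0],[1,-200,0,-160,0],[1,-225,0,-180,0],[1,-250,0,-200,0],[1,-275,0,-220,0],[1,-300,0,-240,0]]'
python3 -c "
from h import *
st()"
```

```text
time: 5.35
tool_pos: [0.6643, 0.1664, 0.6555]
tool_rot: [-3.109, 0.035, -2.976]
contact_force: [-0.4, 0.8, 1.0]
opening: 0.0919
grip_force: 0.0
t 5.35 q [ 0.14   0.8    0.037 -0.042  2.269 -1.623] p [0.6643 0.1664 0.6555] tilt 2.76 az -33.8 ydir 99.4 F [-0.4  0.8  1. ] op 0.0919 g 0.0
```

Pulling at full stretch tilts only about 1.4° per second. With joint 5 at its upper limit, moving back should tilt the tool outward much faster, so I'll go to that corner.

```bash
python3 -m crank '[[1,25,4,-16,0],[1,55,10,-37,0],[1,87,16,-58,0],[1,120,22,-80,0],[1,152,28,-101,0],[1,184,33,-122,0],[1,216,39,-144,0],[1,240,44,-160,0],[1,248,45,-165,0]]'
python3 -c "
from h import *
st()"
python3 -m crank '[[1,15,-1,-6,0],[1,45,-3,-18,0],[1,80,-5,-32,0],[1,115,-7,-46,0],[1,135,-8,-54,0],[1,140,-8,-56,0]]'
python3 -c "
from h import *
st()"
```

```text
time: 6.1
tool_pos: [0.4002, 0.1738, 0.8147]
tool_rot: [-3.109, 0.044, -2.974]
contact_force: [-0.8, 0.2, 1.0]
opening: 0.092
grip_force: 0.0
t 6.1 q [ 0.245  0.257  0.507 -0.049  2.337 -1.527] p [0.4002 0.1738 0.8147] tilt 3.1 az -26.9 ydir 99.5 F [-0.8  0.2  1. ] op 0.092 g 0.0
time: 6.6
tool_pos: [0.2628, 0.1438, 0.8638]
tool_rot: [-3.109, 0.041, -2.975]
contact_force: [0.6, 0.7, 0.4]
opening: 0.0916
grip_force: 0.0
t 6.6 q [ 0.26   0.039  0.608 -0.057  2.456 -1.521] p [0.2628 0.1438 0.8638] tilt 3.01 az -28.6 ydir 99.4 F [0.6 0.7 0.4] op 0.0916 g 0.0
```

```bash
python3 -m crank '[[1,3,0,-12,0],[1,9,0,-36,0],[1,18,0,-66,0],[1,35,-1,-90,0],[1,60,-2,-110,0],[1,90,-3,-125,0],[1,120,-4,-140,0],[1,150,-5,-155,0],[1,180,-6,-170,0],[1,180,-6,-170,0]]'
python3 -c "
from h import *
st()"
```

```text
time: 7.43
tool_pos: [0.1106, 0.1188, 0.9108]
tool_rot: [-3.11, 0.059, -2.975]
contact_force: [-0.0, -0.6, -0.5]
opening: 0.092
grip_force: 0.0
t 7.43 q [ 0.373 -0.123  0.555 -0.093  2.656 -1.447] p [0.1106 0.1188 0.9108] tilt 3.86 az -18.6 ydir 99.4 F [-0.  -0.6 -0.5] op 0.092 g 0.0
```

```bash
python3 -m crank '[[1,15,-6,-3,0],[1,40,-12,-6,0],[1,70,-18,-9,0],[1,105,-20,-12,0],[1,140,-22,-15,0],[1,180,-24,-18,0],[1,220,-25,-20,0],[1,260,-26,-20,0],[1,300,-27,-20,0],[1,300,-27,-20,0]]'
python3 -c "
from h import *
st()"
```

```text
time: 8.27
tool_pos: [-0.0558, 0.086, 0.8835]
tool_rot: [-3.119, 0.061, -2.975]
contact_force: [0.9, 0.4, 0.1]
opening: 0.0917
grip_force: 0.0
t 8.27 q [ 1.43  -0.281  0.767 -0.139  2.656 -0.43 ] p [-0.0558  0.086   0.8835] tilt 3.73 az -11.2 ydir 99.5 F [0.9 0.4 0.1] op 0.0917 g 0.0
```

```bash
python3 -c "
from h import *
st();go([.36,.15,.86])"
```

```text
t 8.27 q [ 1.43  -0.281  0.767 -0.139  2.656 -0.43 ] p [-0.0558  0.086   0.8835] tilt 3.73 az -11.2 ydir 99.5 F [0.9 0.4 0.1] op 0.0917 g 0.0
d tool mm [-418.4   -4.8   49.1]
```

```bash
python3 -m crank '[[1,-20,0,3,0],[1,-55,0,6,0],[1,-95,-1,10,0],[1,-135,-1,15,0],[1,-175,-2,20,0],[1,-215,-2,25,0],[1,-255,-3,30,0],[1,-295,-3,35,0],[1,-335,-4,40,0],[1,-375,-4,45,0],[1,-410,-5,49,0],[1,-418,-5,49,0]]'
python3 -c "
from h import *
st()"
python3 -m crank '[[1,0,0,-10,0],[1,2,0,-30,0],[1,6,0,-60,0],[1,12,0,-90,0],[1,25,0,-120,0],[1,45,0,-150,0],[1,65,0,-180,0],[1,85,0,-210,0],[1,105,0,-240,0],[1,125,0,-270,0],[1,145,0,-300,0],[1,165,0,-330,0]]'
python3 -c "
from h import *
st()"
```

```text
time: 9.27
tool_pos: [0.2956, 0.1393, 0.8627]
tool_rot: [-3.12, 0.059, -2.976]
contact_force: [0.0, -0.1, 1.4]
opening: 0.0914
grip_force: 0.0
t 9.27 q [ 0.215  0.089  0.555 -0.038  2.439 -1.55 ] p [0.2956 0.1393 0.8627] tilt 3.61 az -10.9 ydir 99.4 F [ 0.  -0.1  1.4] op 0.0914 g 0.0
time: 10.27
tool_pos: [0.1582, 0.1165, 0.9204]
tool_rot: [-3.12, 0.085, -2.974]
contact_force: [-0.2, -0.6, 0.3]
opening: 0.0917
grip_force: 0.0
t 10.27 q [ 0.258 -0.04   0.441 -0.062  2.657 -1.536] p [0.1582 0.1165 0.9204] tilt 5.0 az -4.7 ydir 99.5 F [-0.2 -0.6  0.3] op 0.0917 g 0.0
```

```bash
python3 -m crank '[[1,0,0,-40,0],[1,0,0,-80,0],[1,0,0,-120,0],[1,0,0,-160,0],[1,0,0,-200,0],[1,0,0,-240,0],[1,0,0,-280,0],[1,0,0,-320,0],[1,0,0,-360,0],[1,0,0,-400,0],[1,0,0,-440,0],[1,0,0,-480,0]]'
python3 -c "
from h import *
st()"
```

```text
time: 11.27
tool_pos: [0.1283, 0.1178, 0.9242]
tool_rot: [-3.121, 0.111, -2.974]
contact_force: [-0.7, -0.0, -0.4]
opening: 0.0919
grip_force: 0.0
t 11.27 q [ 0.322 -0.077  0.454 -0.08   2.657 -1.489] p [0.1283 0.1178 0.9242] tilt 6.45 az -0.9 ydir 99.5 F [-0.7 -0.  -0.4] op 0.0919 g 0.0
```

Pulling along tool -x at full stretch gave the best tilt rate, about 2.3° per second. I'll return to full stretch and keep pulling that way. The carrier's last bit of lean can be taken out by pivoting it on its foot in the tray.

```bash
python3 -m crank '[[1,-15,0,0,0],[1,-50,0,4,0],[1,-90,0,8,0],[1,-130,1,12,0],[1,-170,1,16,0],[1,-210,2,20,0],[1,-250,2,25,0],[1,-290,3,30,0],[1,-330,3,30,0],[1,-360,3,30,0],[1,-390,3,30,0],[1,-420,3,30,0]]'
python3 -c "
from h import *
st()"
python3 -m crank '[[1,-40,0,0,0],[1,-80,0,0,0],[1,-120,0,0,0],[1,-160,0,0,0],[1,-200,0,0,0],[1,-240,0,0,0],[1,-280,0,0,0],[1,-320,0,0,0],[1,-360,0,0,0],[1,-400,0,0,0],[1,-440,0,0,0],[1,-480,0,0,0]]'
python3 -c "
from h import *
st()"
```

```text
time: 12.27
tool_pos: [0.3752, 0.1348, 0.8826]
tool_rot: [-3.13, 0.07, -2.974]
contact_force: [-0.1, -0.2, 0.0]
opening: 0.0919
grip_force: 0.0
t 12.27 q [ 0.156  0.377  0.036 -0.024  2.657 -1.603] p [0.3752 0.1348 0.8826] tilt 4.08 az -0.0 ydir 99.5 F [-0.1 -0.2  0. ] op 0.0919 g 0.0
time: 13.27
tool_pos: [0.4245, 0.1039, 0.858]
tool_rot: [3.141, 0.011, -2.975]
contact_force: [0.2, 0.2, 0.5]
opening: 0.0919
grip_force: 0.0
t 13.27 q [ 0.064  0.437  0.037  0.005  2.657 -1.67 ] p [0.4245 0.1039 0.858 ] tilt 0.62 az 15.0 ydir 99.6 F [0.2 0.2 0.5] op 0.0919 g 0.0
```

```bash
python3 -m crank '[[1,-15,3,14,0],[1,-45,8,40,0],[1,-75,13,64,0],[1,-105,19,88,0],[1,-135,25,112,0],[1,-165,30,136,0],[1,-195,36,160,0],[1,-210,38,175,0],[1,-210,38,175,0]]'
python3 -c "
from h import *
st()"
python3 -m crank '[[1,-41,0,0,0],[1,-82,0,0,0],[1,-123,0,0,0],[1,-164,0,0,0],[1,-205,0,0,0],[1,-246,0,0,0],[1,-287,0,0,0],[1,-328,0,0,0],[1,-369,0,0,0],[1,-410,0,0,0],[1,-451,0,0,0],[1,-492,0,0,0]]'
python3 -c "
from h import *
st()"
```

```text
time: 14.02
tool_pos: [0.6322, 0.178, 0.6777]
tool_rot: [3.14, -0.001, -2.974]
contact_force: [0.2, -0.0, -1.1]
opening: 0.0918
grip_force: 0.0
t 14.02 q [ 1.580e-01  7.320e-01  1.080e-01  2.000e-03  2.302e+00 -1.579e+00] p [0.6322 0.178  0.6777] tilt 0.08 az 131.1 ydir 99.6 F [ 0.2 -0.  -1.1] op 0.0918 g 0.0
time: 15.02
tool_pos: [0.73, 0.1784, 0.5662]
tool_rot: [3.139, 0.036, -2.975]
contact_force: [-0.4, 0.2, 0.7]
opening: 0.0915
grip_force: 0.0
t 15.02 q [ 0.137  0.925  0.037  0.005  2.143 -1.598] p [0.73   0.1784 0.5662] tilt 2.09 az 14.1 ydir 99.6 F [-0.4  0.2  0.7] op 0.0915 g 0.0
```

```bash
R='x'; python3 -m crank '[[1,-34,2,-23,0],[1,-68,4,-46,0],[1,-102,6,-69,0],[1,-136,8,-92,0],[1,-170,10,-115,0],[1,-204,12,-138,0],[1,-238,14,-161,0],[1,-272,16,-184,0],[1,-306,18,-207,0],[1,-340,20,-230,0],[1,-374,22,-253,0],[1,-408,24,-276,0]]'
python3 -c "
from h import *
st()"
python3 -m crank '[[1,-410,24,-270,0],[1,-410,24,-270,0],[1,-410,24,-270,0],[1,-410,24,-270,0],[1,-410,24,-270,0],[1,-410,24,-270,0],[1,-410,24,-270,0],[1,-410,24,-270,0],[1,-410,24,-270,0],[1,-410,24,-270,0],[1,-410,24,-270,0],[1,-410,24,-270,0]]'
python3 -c "
from h import *
st()"
```

```text
time: 16.02
tool_pos: [0.7199, 0.1734, 0.5884]
tool_rot: [3.137, 0.063, -2.975]
contact_force: [0.4, 0.6, -0.5]
opening: 0.0918
grip_force: 0.0
t 16.02 q [ 0.132  0.895  0.037  0.008  2.146 -1.601] p [0.7199 0.1734 0.5884] tilt 3.64 az 13.9 ydir 99.6 F [ 0.4  0.6 -0.5] op 0.0918 g 0.0
time: 17.02
tool_pos: [0.7099, 0.1685, 0.6094]
tool_rot: [3.135, 0.09, -2.975]
contact_force: [-0.9, 0.2, -0.4]
opening: 0.0917
grip_force: 0.0
t 17.02 q [ 0.126  0.867  0.037  0.012  2.148 -1.604] p [0.7099 0.1685 0.6094] tilt 5.19 az 13.7 ydir 99.6 F [-0.9  0.2 -0.4] op 0.0917 g 0.0
```

```bash
python3 -m crank '[[1,-490,40,-60,0],[1,-490,40,-60,0],[1,-490,40,-60,0],[1,-490,40,-60,0],[1,-490,40,-60,0],[1,-490,40,-60,0],[1,-490,40,-60,0],[1,-490,40,-60,0],[1,-490,40,-60,0],[1,-490,40,-60,0],[1,-490,40,-60,0],[1,-490,40,-60,0]]'
python3 -c "
from h import *
st()"
python3 -m crank '[[1,-490,40,-90,0],[1,-490,40,-90,0],[1,-490,40,-90,0],[1,-490,40,-90,0],[1,-490,40,-90,0],[1,-490,40,-90,0],[1,-490,40,-90,0],[1,-490,40,-90,0],[1,-490,40,-90,0],[1,-490,40,-90,0],[1,-490,40,-90,0],[1,-490,40,-90,0]]'
python3 -c "
from h import *
st()"
```

```text
time: 18.02
tool_pos: [0.7634, 0.1853, 0.5305]
tool_rot: [3.133, 0.119, -2.975]
contact_force: [-0.5, 0.8, -0.7]
opening: 0.0923
grip_force: 0.0
t 18.02 q [ 0.139  0.974  0.037  0.013  2.012 -1.593] p [0.7634 0.1853 0.5305] tilt 6.84 az 13.7 ydir 99.6 F [-0.5  0.8 -0.7] op 0.0923 g 0.0
time: 19.02
tool_pos: [0.7886, 0.1941, 0.4896]
tool_rot: [3.131, 0.148, -2.976]
contact_force: [-0.6, 0.1, -0.6]
opening: 0.0918
grip_force: 0.0
t 19.02 q [ 0.145  1.027  0.037  0.015  1.929 -1.587] p [0.7886 0.1941 0.4896] tilt 8.5 az 13.7 ydir 99.6 F [-0.6  0.1 -0.6] op 0.0918 g 0.0
```

```bash
python3 -m crank '[[1,-460,30,-180,0],[1,-460,30,-180,0],[1,-460,30,-180,0],[1,-460,30,-180,0],[1,-460,30,-180,0],[1,-460,30,-180,0],[1,-460,30,-180,0],[1,-460,30,-180,0],[1,-460,30,-180,0],[1,-460,30,-180,0],[1,-460,30,-180,0],[1,-460,30,-180,0]]' >/dev/null
python3 -m crank '[[1,-460,30,-180,0],[1,-460,30,-180,0],[1,-460,30,-180,0],[1,-460,30,-180,0],[1,-460,30,-180,0],[1,-460,30,-180,0],[1,-460,30,-180,0],[1,-460,30,-180,0],[1,-460,30,-180,0],[1,-460,30,-180,0],[1,-460,30,-180,0],[1,-460,30,-180,0]]'
python3 -c "
from h import *
st()"
python3 -m crank '[[1,-470,30,-150,0],[1,-470,30,-150,0],[1,-470,30,-150,0],[1,-470,30,-150,0],[1,-470,30,-150,0],[1,-470,30,-150,0],[1,-470,30,-150,0],[1,-470,30,-150,0],[1,-470,30,-150,0],[1,-470,30,-150,0],[1,-470,30,-150,0],[1,-470,30,-150,0]]' >/dev/null
python3 -m crank '[[1,-470,30,-150,0],[1,-470,30,-150,0],[1,-470,30,-150,0],[1,-470,30,-150,0],[1,-470,30,-150,0],[1,-470,30,-150,0],[1,-470,30,-150,0],[1,-470,30,-150,0],[1,-470,30,-150,0],[1,-470,30,-150,0],[1,-470,30,-150,0],[1,-470,30,-150,0]]' >/dev/null
python3 -c "
from h import *
st()"
```

```text
time: 21.02
tool_pos: [0.7763, 0.1872, 0.531]
tool_rot: [3.126, 0.206, -2.976]
contact_force: [-0.4, 0.5, 0.7]
opening: 0.092
grip_force: 0.0
t 21.02 q [ 0.137  0.976  0.037  0.022  1.923 -1.591] p [0.7763 0.1872 0.531 ] tilt 11.86 az 13.7 ydir 99.6 F [-0.4  0.5  0.7] op 0.092 g 0.0
t 23.02 q [ 0.132  0.954  0.037  0.029  1.886 -1.592] p [0.775  0.1842 0.5497] tilt 15.26 az 13.6 ydir 99.7 F [-0.8 -0.1 -1.6] op 0.0917 g 0.0
```

```bash
for i in 1 2; do :; done; python3 -m crank '[[1,-470,30,-150,0],[1,-470,30,-150,0],[1,-470,30,-150,0],[1,-470,30,-150,0],[1,-470,30,-150,0],[1,-470,30,-150,0],[1,-470,30,-150,0],[1,-470,30,-150,0],[1,-470,30,-150,0],[1,-470,30,-150,0],[1,-470,30,-150,0],[1,-470,30,-150,0]]' >/dev/null
python3 -m crank '[[1,-470,20,-150,0],[1,-470,20,-150,0],[1,-470,20,-150,0],[1,-470,20,-150,0],[1,-470,20,-150,0],[1,-470,20,-150,0],[1,-470,20,-150,0],[1,-470,20,-150,0],[1,-470,20,-150,0],[1,-470,20,-150,0],[1,-470,20,-150,0],[1,-470,20,-150,0]]' >/dev/null
python3 -m crank '[[-1,-470,10,-150,0],[-1,-470,10,-150,0],[-1,-470,10,-150,0],[-1,-470,10,-150,0],[-1,-470,10,-150,0],[-1,-470,10,-150,0],[-1,-470,10,-150,0],[-1,-470,10,-150,0],[-1,-470,10,-150,0],[-1,-470,10,-150,0],[-1,-470,10,-150,0],[-1,-470,10,-150,0]]' 20 >/dev/null
python3 - <<'E'
from h import *
st()
z=np.array([-np.sin(n28)*np.cos(PY),-np.sin(n28)*np.sin(PY),np.cos(n28)]); y=np.array([-np.sin(PY),np.cos(PY),0]); x=np.cross(y,z)
P=np.stack([x,y,z],1)
# red cap-top evidence in panel axes: use masks of all three caps, from both cameras (cap centres)
for n in("scene","side"):
    q=np.load(n+".npz"); p,d=q["p"],q["d"]; X=cloud(n,d); h=cv2.cvtColor(p,cv2.COLOR_RGB2HSV).astype(int)
    w=(X[...,2]>.14)&(X[...,2]<.2)&(X[...,0]>.55)&(X[...,0]<.68)&(abs(X[...,1])<.16)&(h[...,1]>110)&(h[...,2]>40)
    for k,m in(("red",(h[...,0]<8)|(h[...,0]>172)),("blue",(h[...,0]>100)&(h[...,0]<128))):
        N,L,s,c=cv2.connectedComponentsWithStats((m&w).astype(np.uint8))
        for i in range(1,N):
            if s[i,4]>25:
                a=X[L==i]@P*1000; print(n,k,s[i,4],np.percentile(a,2,0).round(),np.percentile(a,98,0).round())
print(P.T.round(3))
E
```

```text
t 26.02 q [ 0.107  0.891  0.037  0.046  1.86  -1.61 ] p [0.7606 0.1646 0.6   ] tilt 20.37 az 13.5 ydir 99.8 F [-1.   0.3 -0.3] op 0.0165 g 0.0
scene red 89 [ 594. -179. -141.] [ 641. -160. -131.]
scene red 48 [ 595. -203. -139.] [ 638. -194. -132.]
scene blue 151 [ 596.  -26. -139.] [ 640.   15. -130.]
scene blue 175 [ 596. -115. -138.] [ 641.  -72. -131.]
side red 49 [ 590. -212. -140.] [ 616. -160. -131.]
side blue 84 [ 594. -120. -141.] [ 640.  -71. -130.]
side blue 114 [ 593.  -32. -141.] [ 639.   14. -130.]
[[ 0.871  0.144  0.469]
 [-0.163  0.987  0.   ]
 [-0.463 -0.077  0.883]]
```

```bash
cat >> h.py <<'E'
Pz=np.array([-np.sin(n28)*np.cos(PY),-np.sin(n28)*np.sin(PY),np.cos(n28)]); Py=np.array([-np.sin(PY),np.cos(PY),0]); P=np.stack([np.cross(Py,Pz),Py,Pz],1)
CAP=np.array([.618,-.1825,-.134]) # red cap-top centre (latched), panel axes
def togo(off,reach,back=0):
    "shift so that the point `reach` ahead of TCP sits at CAP+off (panel axes, mm), `back` mm back along tool"
    p,M=pose(); T=P@(CAP+np.array(off)/1000); d=(T-(reach+back)/1000*M[:,2]-p)@M*1000; print('shift',d.round(1)); return d
def where(reach=178):
    p,M=pose(); print('pt rel cap mm',((P.T@(p+reach/1000*M[:,2])-CAP)*1000).round(1),'panel x,z in tool',(M.T@P[:,0]).round(3),(M.T@P[:,2]).round(3))
E
python3 -c "
from h import *
togo([-8,0,0],178,200);where();print((P@CAP).round(4))"
```

```text
shift [ 314.5 -229.7  -39.6]
pt rel cap mm [326.2 225.1 122.5] panel x,z in tool [-0.991  0.005 -0.133] [ 0.134  0.024 -0.991]
[ 0.6302 -0.0807  0.1718]
```

```bash
python3 -m crank '[[-1,15,-11,-2,0],[-1,45,-33,-6,0],[-1,78,-57,-10,0],[-1,110,-80,-14,0],[-1,142,-104,-18,0],[-1,174,-127,-22,0],[-1,206,-150,-26,0],[-1,238,-174,-30,0],[-1,270,-197,-34,0],[-1,300,-219,-38,0],[-1,314,-230,-40,0],[-1,314,-230,-40,0]]'
python3 - <<'E'
from h import *
st();where()
c=cal("wrist");p,d=vision.read_camera("wrist");cv2.imwrite("pics/w1.png",p[...,::-1]);np.savez("w1.npz",p=p,d=d)
X=cloud("wrist",d,c); h=cv2.cvtColor(p,cv2.COLOR_RGB2HSV).astype(int); a=(X@P-CAP)*1000
w=(d>0)&(abs(a[...,2])<25)&(h[...,1]>110)&(h[...,2]>40)
for k,m in(("red",(h[...,0]<8)|(h[...,0]>172)),("blue",(h[...,0]>100)&(h[...,0]<128))):
    N,L,s,cc=cv2.connectedComponentsWithStats((m&w).astype(np.uint8))
    for i in range(1,N):
        if s[i,4]>60: q=a[L==i]; print(k,s[i,4],cc[i].round(),np.percentile(q,2,0).round(),np.percentile(q,50,0).round(1),np.percentile(q,98,0).round())
E
```

```text
time: 27.02
tool_pos: [0.4924, -0.1157, 0.5223]
tool_rot: [3.117, 0.352, -2.984]
contact_force: [1.2, -0.8, 0.2]
opening: 0.0006
grip_force: 0.0
t 27.02 q [-0.443  0.16   1.471  0.23   1.239 -2.221] p [ 0.4924 -0.1157  0.5223] tilt 20.23 az 13.1 ydir 99.5 F [ 1.2 -0.8  0.2] op 0.0006 g 0.0
pt rel cap mm [ 15.3  -8.1 199.6] panel x,z in tool [-0.991  0.009 -0.136] [ 0.136  0.021 -0.99 ]
red 960 [260. 180.] [-23. -18. -19.] [-1.1  0.8  1.1] [21. 22.  3.]
blue 426 [328. 133.] [-62. -45.  -3.] [-60.9  91.2  -1.1] [-60. 223.   0.]
blue 959 [326. 179.] [-22.  69.  -5.] [-1.2 86.   1.1] [ 21. 108.   3.]
blue 974 [392. 179.] [-22. 156.  -4.] [ -0.6 172.6   1.2] [ 21. 195.   3.]
```

View pics/w1.png

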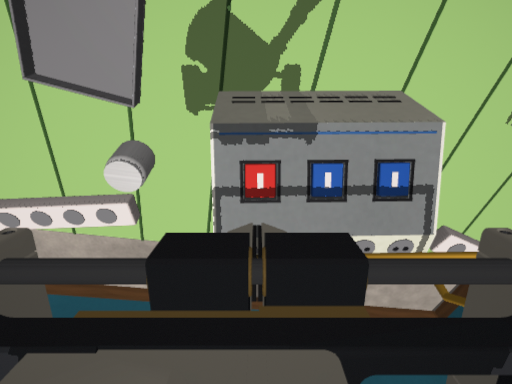

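The wrist view shows the red cap at (260,180), the blue caps at (326,179) and (392,179), and the closed fingers at the bottom. The cap estimate shifts by only (-1,+2,+1) mm, so I'll approach along the tool axis.

```bash
sed -i 's/^CAP=.*/CAP=np.array([.617,-.1805,-.133])/' h.py; python3 -c "
from h import *
togo([-8,0,12],178)"
```

```text
shift [  1.4   4.7 188.5]
```

```bash
python3 -m crank '[[-1,1,3,15,0],[-1,1,5,50,0],[-1,1,5,90,0],[-1,1,5,130,0],[-1,1,5,165,0],[-1,1,5,185,0],[-1,1,5,188,0],[-1,1,5,188,0]]'
python3 -c "
from h import *
st();where();togo([-8,0,0],178);togo([-8,0,-5.5],178)"
```

```text
time: 27.73
tool_pos: [0.5581, -0.0919, 0.3455]
tool_rot: [3.115, 0.353, -2.979]
contact_force: [-0.2, 0.1, 0.4]
opening: 0.0006
grip_force: 0.0
t 27.73 q [-0.347  0.401  1.636  0.265  0.824 -2.238] p [ 0.5581 -0.0919  0.3455] tilt 20.28 az 13.8 ydir 99.9 F [-0.2  0.1  0.4] op 0.0006 g 0.0
pt rel cap mm [-5.9  3.4 10.3] panel x,z in tool [-0.991  0.005 -0.135] [ 0.135  0.026 -0.99 ]
shift [ 0.6 -3.6 10.4]
shift [-0.1 -3.8 15.9]
```

```bash
python3 -m crank '[[-1,0,-3.6,0,0],[-1,0,-3.6,4,0],[-1,0,-3.6,8,0],[-1,0,-3.6,11,0],[-1,0,-3.6,13,0],[-1,0,-3.6,13,0]]'
python3 -c "
from h import *
st();where()"
```

```text
time: 28.23
tool_pos: [0.5628, -0.0954, 0.3353]
tool_rot: [3.118, 0.357, -2.979]
contact_force: [-1.3, -0.6, 4.8]
opening: 0.0006
grip_force: 2.4
t 28.23 q [-0.35   0.42   1.637  0.271  0.8   -2.249] p [ 0.5628 -0.0954  0.3353] tilt 20.51 az 13.2 ydir 99.8 F [-1.3 -0.6  4.8] op 0.0006 g 2.4
pt rel cap mm [-6.4 -1.4 -0.7] panel x,z in tool [-0.991  0.005 -0.131] [ 0.131  0.023 -0.991]
```

```bash
python3 -m crank '[[-1,0,1,2,0],[-1,0,1,4,0],[-1,0,1,5.5,0],[-1,0,1,5.5,0]]'
python3 -c "
from h import *
st();where()"
```

```text
time: 28.57
tool_pos: [0.5647, -0.0942, 0.3307]
tool_rot: [3.119, 0.359, -2.979]
contact_force: [-1.6, -1.0, 6.7]
opening: 0.0004
grip_force: 3.0
t 28.57 q [-0.346  0.428  1.639  0.273  0.788 -2.249] p [ 0.5647 -0.0942  0.3307] tilt 20.59 az 13.1 ydir 99.8 F [-1.6 -1.   6.7] op 0.0004 g 3.0
pt rel cap mm [-6.5 -0.6 -5.8] panel x,z in tool [-0.992  0.005 -0.13 ] [ 0.13   0.022 -0.991]
```

```bash
python3 -m crank '[[-1,0,0,1.5,0],[-1,0,0,1.5,0]]'
python3 -c "
from h import *
st();where()"
python3 -m crank '[[-1,0,0,-8,0],[-1,0,0,-30,0],[1,0,0,-55,0],[1,0,0,-70,0],[1,0,0,-70,0],[1,0,0,-70,0],[1,0,0,-70,0]]'
python3 - <<'E'
from h import *
st();where()
c=cal("wrist");p,d=vision.read_camera("wrist");cv2.imwrite("pics/w2.png",p[...,::-1])
X=cloud("wrist",d,c); h=cv2.cvtColor(p,cv2.COLOR_RGB2HSV).astype(int); a=(X@P-CAP)*1000
w=(d>0)&(abs(a[...,2])<60)&(h[...,1]>110)&(h[...,2]>40)&(abs(a[...,0])<40)
for k,m in(("red",(h[...,0]<8)|(h[...,0]>172)),("blue",(h[...,0]>100)&(h[...,0]<128))):
    N,L,s,cc=cv2.connectedComponentsWithStats((m&w).astype(np.uint8))
    for i in range(1,N):
        if s[i,4]>60: q=a[L==i]; print(k,s[i,4],cc[i].round(),np.percentile(q,2,0).round(),np.percentile(q,50,0).round(1),np.percentile(q,98,0).round())
E
```

```text
time: 28.73
tool_pos: [0.5652, -0.0941, 0.3295]
tool_rot: [3.119, 0.359, -2.979]
contact_force: [-0.8, -2.1, 6.8]
opening: 0.0003
grip_force: 3.3
t 28.73 q [-0.346  0.43   1.639  0.273  0.785 -2.249] p [ 0.5652 -0.0941  0.3295] tilt 20.61 az 13.0 ydir 99.8 F [-0.8 -2.1  6.8] op 0.0003 g 3.3
pt rel cap mm [-6.5 -0.7 -7.1] panel x,z in tool [-0.992  0.005 -0.129] [ 0.129  0.022 -0.991]
time: 29.32
tool_pos: [0.5408, -0.0992, 0.3925]
tool_rot: [3.116, 0.354, -2.98]
contact_force: [1.5, -0.5, -0.8]
opening: 0.0295
grip_force: 0.0
t 29.32 q [-0.372  0.325  1.61   0.251  0.927 -2.232] p [ 0.5408 -0.0992  0.3925] tilt 20.31 az 13.6 ydir 99.8 F [ 1.5 -0.5 -0.8] op 0.0295 g 0.0
pt rel cap mm [ 0.1 -1.2 60.4] panel x,z in tool [-0.991  0.005 -0.135] [ 0.135  0.025 -0.991]
red 2874 [256. 220.] [-22. -20.   1.] [-4.9 -0.9 26. ] [20. 17. 28.]
blue 1908 [359. 210.] [-21.  66.  -5.] [-5.2 82.6  0. ] [ 14. 105.   2.]
blue 2299 [461. 214.] [-21. 154.  -5.] [-8.000e-01  1.694e+02  1.000e-01] [ 21. 193.   2.]
```

View pics/w2.png

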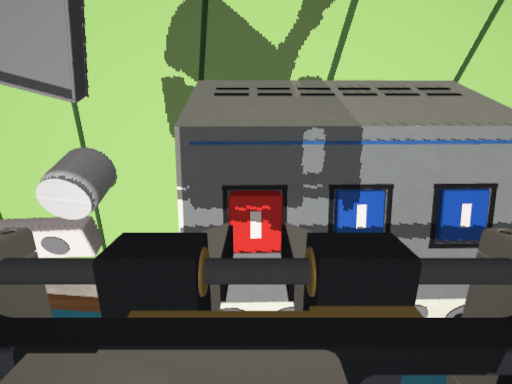

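The red cap at (256,220) has sprung up 26 mm, and both blue caps are still flush. Next I'll straddle the cap and grip it.

```bash
python3 -c "
from h import *
togo([-5,-1.5,20],159)"
```

```text
shift [-0.6 -1.4 59.3]
```

```bash
python3 -m crank '[[0.6,0,-1,0,0],[0.6,0,-1,0,0],[0.6,0,-1,8,0],[0.6,0,-1,25,0],[0.6,0,-1,45,0],[0.6,0,-1,57,0],[0.6,0,-1,58,0],[0.6,0,-1,58,0]]'
python3 -c "
from h import *
st();where(159)"
python3 -m crank '[[-1,0,0,0,0],[-1,0,0,0,0],[-1,0,0,0,0],[-1,0,0,0,0],[-1,0,0,0,0],[-1,0,0,0,0]]' 20
python3 -c "
from h import *
st();where(159)"
```

```text
time: 30.03
tool_pos: [0.5609, -0.0955, 0.3378]
tool_rot: [3.115, 0.353, -2.98]
contact_force: [0.7, -0.1, 0.6]
opening: 0.0732
grip_force: 0.0
t 30.03 q [-0.351  0.415  1.637  0.269  0.81  -2.248] p [ 0.5609 -0.0955  0.3378] tilt 20.27 az 13.7 ydir 99.8 F [ 0.7 -0.1  0.6] op 0.0732 g 0.0
pt rel cap mm [-5.1 -1.2 21.3] panel x,z in tool [-0.991  0.005 -0.135] [ 0.135  0.025 -0.99 ]
time: 30.53
tool_pos: [0.5608, -0.0957, 0.3393]
tool_rot: [3.117, 0.355, -2.979]
contact_force: [-0.9, -1.3, 1.6]
opening: 0.04
grip_force: 19.9
t 30.53 q [-0.352  0.413  1.636  0.269  0.81  -2.248] p [ 0.5608 -0.0957  0.3393] tilt 20.41 az 13.4 ydir 99.8 F [-0.9 -1.3  1.6] op 0.04 g 19.9
pt rel cap mm [-4.1 -1.7 22.6] panel x,z in tool [-0.991  0.005 -0.133] [ 0.133  0.024 -0.991]
```

```bash
python3 -m crank '[[-1,0.7,0,-5,0],[-1,2,0.4,-15,0],[-1,4,0.7,-30,0],[-1,6,1,-45,0],[-1,8,1.5,-60,0],[-1,10,1.8,-75,0],[-1,12,2,-90,0],[-1,13,2,-100,0],[-1,13,2,-100,0]]'
python3 -c "
from h import *
st();where(159)"
```

```text
time: 31.28
tool_pos: [0.514, -0.1039, 0.4306]
tool_rot: [3.119, 0.358, -2.979]
contact_force: [0.2, 0.0, -3.0]
opening: 0.0401
grip_force: 19.9
t 31.28 q [-0.402  0.246  1.612  0.248  1.004 -2.243] p [ 0.514  -0.1039  0.4306] tilt 20.54 az 13.1 ydir 99.8 F [ 0.2  0.  -3. ] op 0.0401 g 19.9
pt rel cap mm [ -2.9  -2.4 125.5] panel x,z in tool [-0.991  0.004 -0.13 ] [ 0.131  0.022 -0.991]
```

```bash
cat >> h.py <<'E'
def gto(G):
    p,M=pose(); d=(np.array(G)-.159*M[:,2]-p)@M*1000; print('shift',d.round(1)); 
def G(): 
    p,M=pose(); print('G',(p+.159*M[:,2]).round(4))
E
python3 -c "
from h import *
G();gto([.47,-.23,.29]);gto([.477,-.3565,.13])
z=np.load('scene.npz');d=z['d'];print('tin',pts('scene',d,[(210,320)]),'white',pts('scene',d,[(160,218)]))"
```

```text
G [ 0.5683 -0.0913  0.2817]
shift [ 109.  -119.8  -52.4]
shift [ 177.7 -249.1   89.8]
tin [[ 0.71647925 -0.28691084  0.07455593]] white [[ 0.4030065  -0.17751962  0.03830489]]
```

```bash
python3 -m crank '[[-1,12,-13,-6,0],[-1,36,-40,-18,0],[-1,62,-68,-30,0],[-1,88,-97,-42,0],[-1,108,-120,-45,0],[-1,122,-145,-20,0],[-1,135,-170,5,0],[-1,148,-195,32,0],[-1,160,-220,58,0],[-1,172,-240,80,0],[-1,178,-249,90,0],[-1,178,-249,90,0]]'
python3 - <<'E'
from h import *
st();G()
p,d=vision.read_camera("scene"); cv2.imwrite("pics/s3.png",cv2.resize(p[200:360,60:260,::-1],None,fx=4,fy=3.75))
p,d=vision.read_camera("side"); cv2.imwrite("pics/s4.png",cv2.resize(p[100:250,200:400,::-1],None,fx=4,fy=4))
E
```

```text
time: 32.28
tool_pos: [0.4219, -0.3697, 0.2725]
tool_rot: [3.111, 0.352, -2.983]
contact_force: [0.6, 0.6, -2.5]
opening: 0.0402
grip_force: 19.9
t 32.28 q [-0.937  0.514  1.682  0.437  0.857 -2.946] p [ 0.4219 -0.3697  0.2725] tilt 20.22 az 14.2 ydir 99.7 F [ 0.6  0.6 -2.5] op 0.0402 g 19.9
G [ 0.4752 -0.3562  0.1233]
```

View pics/s4.png

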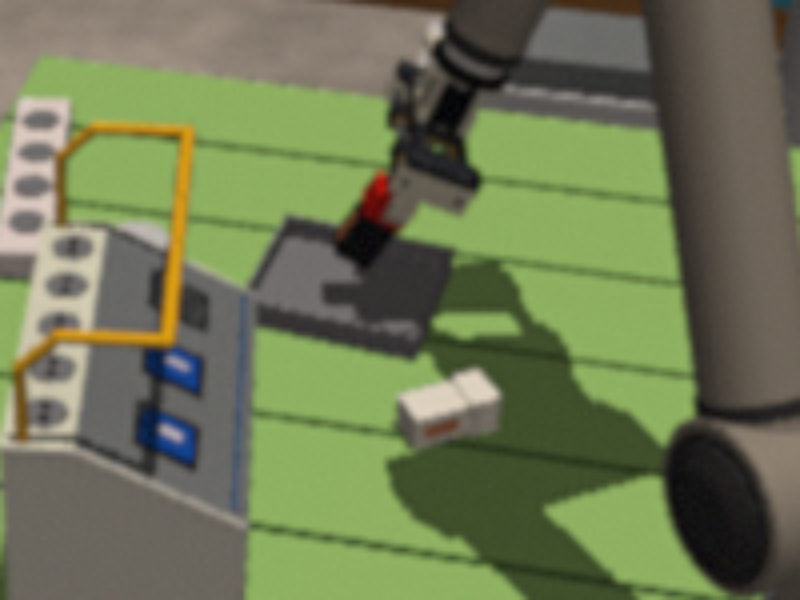

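The side crop shows the carrier held over the tray at about (370,215), leaning as expected, with both blue caps still seated. I'll lower it until the foot edge touches.

```bash
python3 -m crank '[[-1,3,0,8,0],[-1,7,0,18,0],[-1,10,0,26,0],[-1,11,0,30,0],[-1,11,0,30,0]]'
python3 -c "
from h import *
st();G();p,M=pose();print(M.T@[0,0,-1],M.T@[.987,.163,0])"
python3 -m crank '[[-1,0.7,0,1.9,0],[-1,1.4,0,3.8,0],[-1,1.4,0,3.8,0]]' 
python3 -m crank '[[-1,0.7,0,1.9,0],[-1,1.4,0,3.8,0],[-1,1.4,0,3.8,0]]'
python3 -c "
from h import *
st();G()"
```

```text
time: 32.8
tool_pos: [0.4226, -0.3672, 0.243]
tool_rot: [3.114, 0.354, -2.98]
contact_force: [0.1, 0.9, -2.2]
opening: 0.0403
grip_force: 19.9
t 32.8 q [-0.934  0.554  1.713  0.468  0.79  -2.99 ] p [ 0.4226 -0.3672  0.243 ] tilt 20.33 az 13.8 ydir 99.8 F [ 0.1  0.9 -2.2] op 0.0403 g 19.9
G [ 0.4763 -0.354   0.094 ]
[ 0.34650742 -0.02561296  0.93769749] [-0.93839198 -0.00778417  0.34655144]
time: 33.05
tool_pos: [0.4227, -0.3678, 0.24]
tool_rot: [3.116, 0.355, -2.979]
contact_force: [0.3, 0.2, -2.5]
opening: 0.0399
grip_force: 19.9
time: 33.3
tool_pos: [0.4226, -0.3677, 0.2357]
tool_rot: [3.116, 0.355, -2.98]
contact_force: [-0.4, 0.1, -2.3]
opening: 0.0396
grip_force: 19.9
t 33.3 q [-0.934  0.565  1.719  0.477  0.773 -3.002] p [ 0.4226 -0.3677  0.2357] tilt 20.37 az 13.5 ydir 99.8 F [-0.4  0.1 -2.3] op 0.0396 g 19.9
G [ 0.4764 -0.3547  0.0866]
```

```bash
python3 -m crank '[[-1,0.8,0,2.2,0],[-1,1.5,0,4,0],[-1,1.5,0,4,0]]' 
python3 -m crank '[[-1,0.6,0,1.5,0],[-1,1,0,3,0],[-1,1,0,3,0]]'
python3 -m crank '[[-1,0.6,0,1.5,0],[-1,1,0,3,0],[-1,1,0,3,0]]'
python3 -c "
from h import *
st();G()"
```

```text
time: 33.55
tool_pos: [0.4227, -0.3679, 0.2323]
tool_rot: [3.117, 0.356, -2.979]
contact_force: [-1.4, -0.5, 3.0]
opening: 0.04
grip_force: 20.0
time: 33.8
tool_pos: [0.423, -0.3683, 0.2314]
tool_rot: [3.121, 0.358, -2.978]
contact_force: [-6.5, 1.9, 19.0]
opening: 0.0402
grip_force: 20.0
time: 34.05
tool_pos: [0.4233, -0.3682, 0.2291]
tool_rot: [3.121, 0.359, -2.978]
contact_force: [-8.5, 4.1, 24.0]
opening: 0.0397
grip_force: 20.0
t 34.05 q [-0.934  0.575  1.724  0.49   0.754 -3.018] p [ 0.4233 -0.3682  0.2291] tilt 20.6 az 12.7 ydir 99.8 F [-8.5  4.1 24. ] op 0.0397 g 20.0
G [ 0.4778 -0.3559  0.0803]
```

```bash
python3 -m crank '[[-1,-1.4,0,-3.8,0],[-1,-1.4,0,-3.8,0],[-1,-6.5,0,-2.8,0],[-1,-11.3,0,-1.7,0],[-1,-16,0,-0.3,0],[-1,-21,0,1.4,0],[-1,-25.5,0,3.3,0],[-1,-25.5,0,3.3,0]]' 6
python3 - <<'E'
from h import *
st();G()
p,d=vision.read_camera("side"); cv2.imwrite("pics/s5.png",cv2.resize(p[110:210,240:360,::-1],None,fx=6,fy=6,interpolation=cv2.INTER_CUBIC))
E
```

```text
time: 34.72
tool_pos: [0.4487, -0.3632, 0.2312]
tool_rot: [3.117, 0.356, -2.978]
contact_force: [1.7, -0.2, 2.7]
opening: 0.0402
grip_force: 6.0
t 34.72 q [-0.891  0.593  1.677  0.47   0.768 -2.953] p [ 0.4487 -0.3632  0.2312] tilt 20.42 az 13.3 ydir 99.8 F [ 1.7 -0.2  2.7] op 0.0402 g 6.0
G [ 0.5027 -0.3504  0.0822]
```

View pics/s5.png

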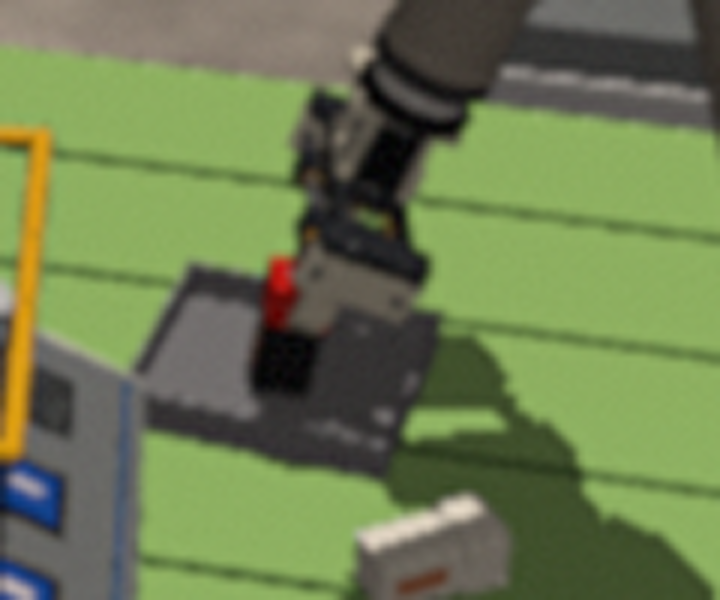

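The side crop shows the carrier almost upright on the tray floor at about (285,330). I'll push it a little further, then release it.

```bash
python3 -m crank '[[-1,-3,0,1.2,0],[-1,-6,0,2.7,0],[-1,-8.5,0,4.2,0],[-1,-8.5,0,4.2,0]]' 3
python3 - <<'E'
from h import *
st();G()
p,d=vision.read_camera("side"); X=cloud("side",d); h=cv2.cvtColor(p,cv2.COLOR_RGB2HSV).astype(int)
cv2.imwrite("pics/s6.png",cv2.resize(p[140:185,270:310,::-1],None,fx=13,fy=13,interpolation=cv2.INTER_CUBIC))
E
```

```text
time: 35.1
tool_pos: [0.4572, -0.3615, 0.2299]
tool_rot: [3.116, 0.355, -2.979]
contact_force: [0.0, -0.6, 0.3]
opening: 0.0403
grip_force: 3.0
t 35.1 q [-0.877  0.603  1.663  0.465  0.769 -2.934] p [ 0.4572 -0.3615  0.2299] tilt 20.37 az 13.5 ydir 99.8 F [ 0.  -0.6  0.3] op 0.0403 g 3.0
G [ 0.511  -0.3485  0.0808]
```

View pics/s6.png

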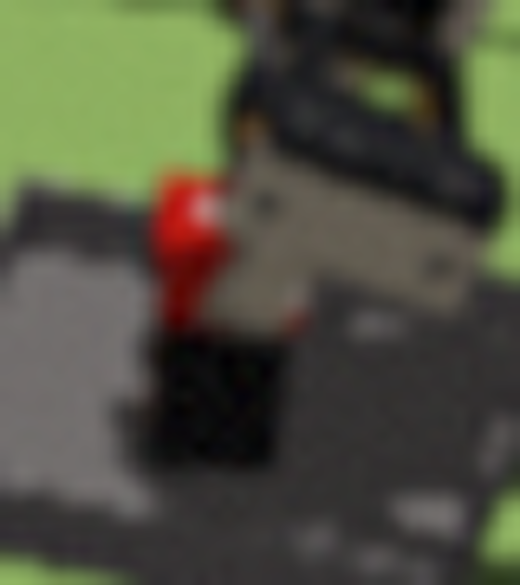

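The carrier looks upright: its black block has vertical edges, and the foot is flat at about (215,465) in the crop. I'll open the fingers evenly, then back out along the tool axis.

```bash
python3 -m crank '[[0,0,0,0,0],[0.3,0,0,0,0],[0.6,0,0,0,0],[0.6,0,0,0,0],[0.6,0,0,0,0],[0.6,0,0,0,0],[0.6,0,0,0,0]]'
python3 -m crank '[[0.6,0,0,-8,0],[0.6,0,0,-30,0],[0.6,0,0,-65,0],[0.6,0,0,-105,0],[0.6,0,0,-140,0],[0.6,0,0,-150,0],[0.6,0,0,-150,0]]'
python3 - <<'E'
from h import *
st()
for n in("side","scene","wrist"):
    c=cal(n);p,d=vision.read_camera(n); X=cloud(n,d,c); h=cv2.cvtColor(p,cv2.COLOR_RGB2HSV).astype(int)
    w=(abs(X[...,0]-.51)<.1)&(abs(X[...,1]+.35)<.1)&((h[...,0]<8)|(h[...,0]>172))&(h[...,1]>130)&(X[...,2]>.03)
    q=X[w]; t=q[q[:,2]>np.percentile(q[:,2],98)-.006]; A=np.c_[t[:,:2],np.ones(len(t))]; print(n,len(q),q.min(0).round(3),q.max(0).round(3),'top plane slope',np.linalg.lstsq(A,t[:,2],rcond=None)[0].round(3))
    if n=="side": cv2.imwrite("pics/s7.png",cv2.resize(p[120:230,200:340,::-1],None,fx=5,fy=5,interpolation=cv2.INTER_CUBIC))
E
```

```text
time: 35.73
tool_pos: [0.4568, -0.3617, 0.2302]
tool_rot: [3.116, 0.355, -2.98]
contact_force: [0.4, -0.1, -0.2]
opening: 0.073
grip_force: 0.0
time: 36.32
tool_pos: [0.4054, -0.3745, 0.3747]
tool_rot: [3.123, 0.358, -2.978]
contact_force: [1.1, 0.4, -0.6]
opening: 0.0737
grip_force: 0.0
t 36.32 q [-0.968  0.377  1.584  0.379  1.071 -2.871] p [ 0.4054 -0.3745  0.3747] tilt 20.53 az 12.3 ydir 99.7 F [ 1.1  0.4 -0.6] op 0.0737 g 0.0
side 131 [ 0.494 -0.369  0.05 ] [ 0.542 -0.316  0.095] top plane slope [-0.013 -0.009  0.093]
scene 302 [ 0.494 -0.368  0.053] [ 0.544 -0.324  0.094] top plane slope [ 0.01  -0.002  0.083]
wrist 1635 [ 0.494 -0.368  0.032] [ 0.544 -0.323  0.092] top plane slope [0.023 0.008 0.08 ]
```

View pics/s7.png

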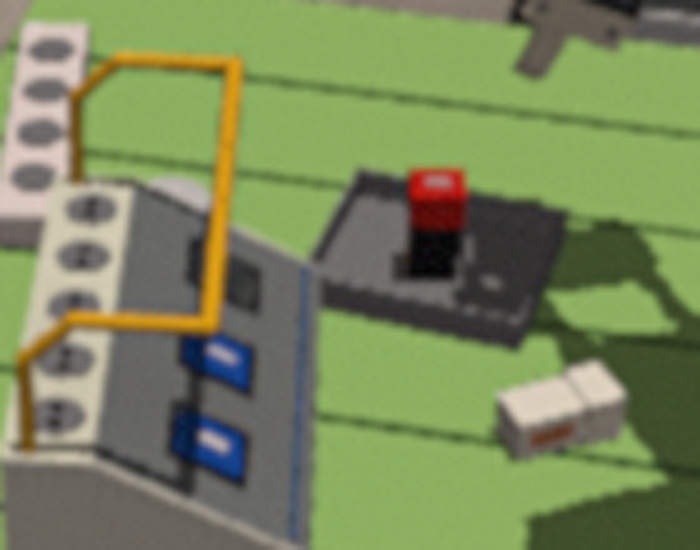

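The carrier stands upright in the tray at (435,225) and the gripper is clear of it. Both blue caps are still latched at (220,360) and (208,440).

```bash
python3 -c "
from h import *
print(ticket.hand_in())"
```

```text
the job is handed in; nothing more can be done
None
```

The red carrier was released and drawn out and now stands upright in the grey tray, with both blue carriers still latched; I handed the job in at about 36 s, and the hand-in reported no verdict.

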